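# Dial open the pigment lockbox

## Robot

A 6-joint arm with a two-finger parallel gripper is mounted at the origin on the work surface. World frame = base frame: x ahead of the robot, y to its left, z up, the work surface at z = 0. Lengths are in mm, angles in degrees, forces in N, time in s.
With the tool pointing down it reaches from about 300 to 850 mm from the base axis. Payload 4.2 kg.
Tool frame: the origin (TCP) lies between the finger pads; the fingertips stand 22 mm ahead of it and the grasp point (between the pads) lies 3 mm ahead of it; z points along the fingers, y is the direction in which the jaws open and shut (so a half turn about z gives the same grasp; the last joint's range is limited). The gripper opens to 91 mm and grips with 3 to 60 N. Pads are 32 mm wide; open, the fingers measure 118 mm over their backs; the gripper's body (76 mm by 178 mm) begins 60 mm behind the grasp point.
Start: joints at [67.38, 18.312, 89.639, -0, 72.044, -1.146], TCP at [210.502, 535.098, 235.976] pointing down, gripper open.
Joint ranges: [-177.97, 177.97], [-48.28, 115.42], [12.27, 149.76], [-77.06, 257.06], [2.81, 150.46], [-146.56, 146.56]. Speed limits (degrees/s): [147.25, 147.25, 180, 180, 180, 180].

## Interface

Orientations are given as [roll, pitch, yaw] about the fixed x, y, z axes, in that order (R = Rz(yaw) Ry(pitch) Rx(roll)).
In Python, from workcell import telemetry, cams, env gives the robot as it stands.
- The arm moves only by the shell command python3 -m inch 'ROWS' [FORCE]. ROWS is JSON, a list of rows, each an object of numbers: "x", "y", "z": the shift along the tool's x, y, z in cm; "yaw": the turn about the tool's z in units of 5 degrees (1.0 is 5 degrees); "gripper": the gripper's target within -1 to 1 (fully open at 1, half-way at 0, shut at -1). A call has 1 to 12 rows; each row shifts and turns the commanded pose from where the row before left it, along the tool's axes as they then stand; what a row does not reach is not made up. A row lasts 1/12 s, in which the tool goes at most 41.7 mm and 7.16 degrees, less where a joint would pass 70% of its speed; a pose out of reach is approached as far as the arm can. A call is refused whole if a number of a shift passes 4.17 or a number of a turn 1, either way. A call with a gripper value outside its range is refused whole. The fingers move at their own pace and stop on an object; FORCE is the grip in N (left out, the last holds). Time passes only in rows, so rows that do not move let the fingers close. It gives the time, the measured TCP pose, the force and the opening at its end, in the units of the state.
- telemetry.state(): the state, without advancing time (a new reading comes with each control period).
- cams.grab_frame(name): name is "scene" or "top"; returns a dict with "pixels" (384x512x3 uint8, red, green, blue), "mtx" (3x3 intrinsics, pixels), "rvec" (rotation vector, rad) and "tvec" (3), from world to camera coordinates, as OpenCV has them. Camera axes: x right, y down, z forward; pixel columns grow to the right and rows downward; lengths in mm; the calibration is good to about 2 mm. A picture is of the moment at which its call begins. There is no depth.
- env.job_done(): hands the job in, once; it reports no verdict.
The state is a dict: "time_s": time; "qpos": joint angles; "qvel": joint speeds; "effort": joint torques, N m; "ee_pos": TCP position; "ee_rot": TCP orientation; "force": force on the tool from outside, world axes, zero at the start; "torque": the same for the moment, N m; "gripper_width": finger opening in mm.
Only numpy, scipy, OpenCV 4.12 (cv2) and the standard library are available. Lean on these libraries where they do the work, as an engineer would, in place of code of your own. Each camera call takes 0.05 s, during which the arm holds its last target. There are 200 camera calls.

## Task

Open the pigment lockbox. Its dial reads like a clock, by the mark at which the crank stands (12 is the double mark): turn it clockwise, pass 4 twice and stop at 4 the third time; then anticlockwise, pass 2 once and stop at 2 the second time; then clockwise again, slowly, until you feel the dial catch and stop dead, somewhere between 7 and 10, and do not force it. Then slide the hatch fully open towards the robot's side and let go, without disturbing the two bowls and the wooden tool.

Things in the scene. Friction and masses are not known exactly. Their poses are not given: they have to be found in the camera images.
- lockbox: Grey steel box fixed to the table, 170 mm (its x) by 270 mm (its y) by 100 mm high; origin at the centre of its underside, z up, its x points away from the robot. The dial is on the flat top of its +y half (67 mm from the middle); the hatch covers the -y half (68 mm from the middle), between two runners 8 mm high along x.
- dial_axis (a point): Point on the dial's vertical axis, on the box's flat top (z 0.100). Round it lie twelve white marks like a clock face, 46 to 62 mm from the axis: 12 is a double mark on the box's +x side, 3 on its -y side, 6 on its -x side, 9 on its +y side (clockwise from above).
- mark12 (a point): Middle of the double mark at 12, on the box's top, 54 mm from the dial axis.
- dial (a joint): Angle of the dial, rad, clockwise from above positive, any number of turns; 0 with the crank at 12, each mark 0.5236 further. Starts within 0.9 of 0. Aluminium disc, 86 mm across, 10 mm thick, boss 16 mm high. It turns both ways at 1 to 3 N on the crank, with a light bump (up to 8 N for a moment) once a turn. Stopping within 0.15 rad of a number is good enough.
- crank: Crank of the dial: black upright round grip, 14 mm across and 40 mm tall, free to spin about its own axis so that it can be held while it is led round; its origin is the centre of its foot, 11 mm above the box's top and 30 mm from the dial axis.
- crank_grip (a point): Point on the crank's axis, 25 mm above its foot (36 mm above the box's top, z 0.136).
- cam: Cam inside the box, unseen, on the dial's spindle at an unknown angle; origin on the dial axis. With both numbers right, a spring latch drops into it on the last clockwise turn and blocks the dial both ways (turn under 1 rad/s there); with wrong numbers it never catches: redo all. Forcing is over 20 N on its edge, about 25 N at the crank. Once caught, the dial can be let go.
- hatch (a joint): Opening of the sliding hatch, m: 0 shut, 0.060 at its hard stop fully open; it slides along the box's -x with about 2.5 N of friction and stays where it is left. Until the dial has caught it moves only about 1.5 mm.
- hatch_handle (a point): Grip point of the hatch's handle, 28 mm above the hatch's underside (z 0.129). The handle is a black upright bar standing on the middle of the grey hatch plate: 12 mm thick along the box's x, 44 mm along its y, its top 43 mm above the plate's underside (z 0.144), grip it across its thickness or push it.
- bowl_clay: Loose red clay bowl, 104 mm across, 62 mm high, beside the box; origin at the centre of its foot. Leave alone.
- bowl_dark: Loose dark clay bowl, 96 mm across, 62 mm high, on the other side; origin at the centre of its foot. Leave alone.
- wood_tool: Loose wooden spatula, 200 mm long, lying on the table to the robot's right; origin under its middle. Leave alone.

How it is judged:
By the outcome, as a careful person would: the job done as asked, in the order asked, and still so for the second after the job is handed in, with the robot touching nothing.
It also fails if it takes over 72 s, if anything falls off the work surface, if the arm or the gripper's body presses on something with over 40 N, if the wrist force passes 120 N, or if a joint passes its speed limit or range.

## Working session

There is one attempt and no reset: what is moved stays moved. The work goes in short steps, Python scripts to look and compute and a shell command to move; the robot and the scene stay as the last step left them, time stands still between calls to the robot, and variables do not carry over. Pictures are saved under pics/ and viewed, about 8 in all and at most 12, crops included, and the job is handed in when it is done.

```bash
mkdir -p pics; ls
python3 - <<'E'
from workcell import telemetry, cams
import cv2
print(telemetry.state())
for n in ("scene","top"):
    f=cams.grab_frame(n); cv2.imwrite(f"pics/{n}0.png",f["pixels"][:,:,::-1]); print(n,f["mtx"],f["rvec"],f["tvec"])
E
```

```text
pics
{'time_s': 0.0, 'qpos': array([ 6.73808272e+01,  1.83498882e+01,  8.97063291e+01, -9.71067939e-04,
        7.20436306e+01, -1.14678091e+00]), 'qvel': array([ 0.04065358, -0.07827401, -0.00919092, -0.079983  ,  0.02472681,
       -0.04897917]), 'effort': array([ 1.98795322e-03, -4.12480187e+01, -2.31980073e+01,  7.28950510e-02,
        4.59546433e-02, -1.35518185e-04]), 'ee_pos': array([210.31224161, 534.65427325, 235.13834303]), 'ee_rot': array([-1.79900154e+02, -1.07526966e-03,  1.58527907e+02]), 'force': array([-0.50050137,  0.58273252, -0.22572803]), 'torque': array([-0.00804168,  0.03714578, -0.02207185]), 'gripper_width': 91.19726289017524}
scene [[389.09112398   0.         252.6463258 ]
 [  0.         389.09112398 196.52922374]
 [  0.           0.           1.        ]] [ 1.11619256  2.40595588 -0.98485896] [ 303.12047519 -187.04644113 1201.61407142]
top [[376.33235894   0.         255.60515211]
 [  0.         376.33235894 185.71243215]
 [  0.           0.           1.        ]] [ 2.14891471 -2.09615706  0.22252029] [-22.96850759 505.62221383 974.694529  ]
```

View pics/scene0.png

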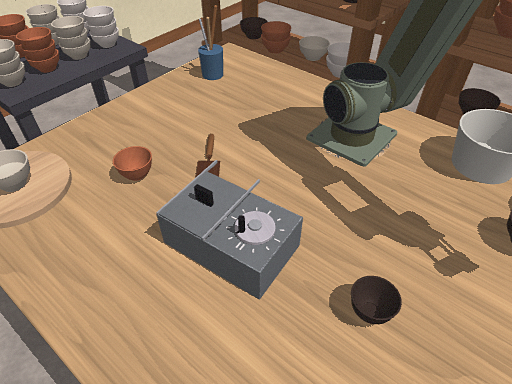

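View pics/top0.png

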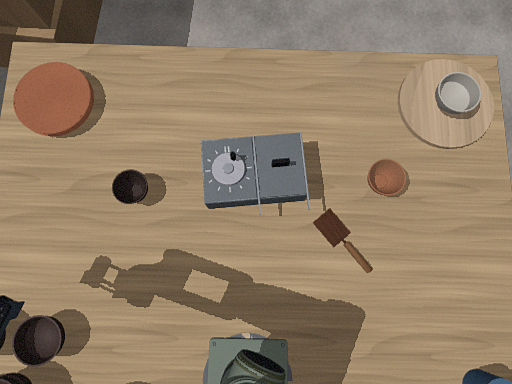

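Top view: box with its top corners at about (202,140), (301,133), (206,206); dial at about (228,168), crank (233,156), handle (283,162). Next I'll zoom in on both views.

Run:
```python
import cv2,numpy as np
t=cv2.imread("pics/top0.png")[120:220,190:320]; s=cv2.imread("pics/scene0.png")[155:300,150:310]
cv2.imwrite("pics/c1.png",np.vstack([cv2.resize(t,(390,300),interpolation=2),cv2.resize(s[:100,:130]*0,(390,1))]) if 0 else cv2.resize(t,None,fx=6,fy=6,interpolation=cv2.INTER_CUBIC))
```

```text
(no output)
```

View pics/c1.png

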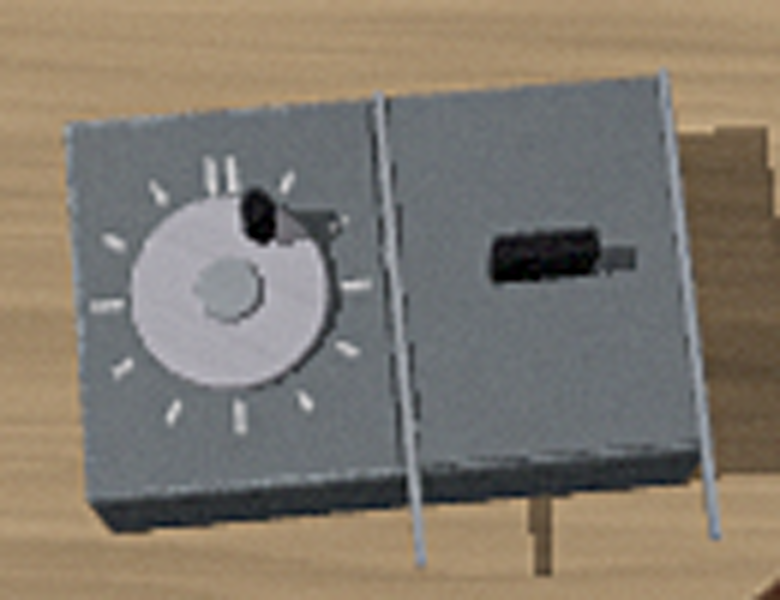

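Crop shows all 12 marks (double 12 at crop (220,175), 3 at (357,286), 6 at (240,417), 9 at (107,304)), the crank near 1 with foot at (263,238) and top at (256,193), and the handle at (545,255). I'll fit the box pose.

```bash
cat > h.py <<'E'
import numpy as np,cv2
from workcell import telemetry,cams
from scipy.optimize import least_squares
def proj(f,P): return cv2.projectPoints(np.array(P,float).reshape(-1,3),f["rvec"],f["tvec"],f["mtx"],None)[0][:,0]
def back(f,uv,z):
    R=cv2.Rodrigues(f["rvec"])[0]; K=f["mtx"]; t=np.ravel(f["tvec"])
    d=R.T@np.linalg.solve(K,[uv[0],uv[1],1]); c=-R.T@t
    return c+d*(z-c[2])/d[2]
def W(p,b):  # p=x,y,yaw(rad) of box ; b box point
    c,s=np.cos(p[2]),np.sin(p[2]); b=np.atleast_2d(b)
    return np.c_[p[0]+c*b[:,0]-s*b[:,1],p[1]+s*b[:,0]+c*b[:,1],b[:,2]]
def clock(a,r,z): return np.array([r*np.cos(a),67-r*np.sin(a),z])
E
python3 - <<'E'
from h import *
f=cams.grab_frame("top"); g=cams.grab_frame("scene")
full=lambda c:(np.array(c,float)+.5)/6-.5+[190,120]
m={0:(220,175),1:(288,182),3:(357,286),4:(347,349),5:(305,401),6:(240,417),7:(174,412),8:(122,368),9:(107,304),10:(114,241),11:(158,193)}
B=[clock(k*np.pi/6,54,100) for k in m]+[[85,135,100],[-85,135,100]]
px=full(list(m.values())+[(68,127),(92,498)])
r=least_squares(lambda p:(proj(f,W(p,B))-px).ravel(),[450,0,0])
p=r.x; print("pose",p,np.degrees(p[2]),"res",np.abs(r.fun).max(),r.fun.std())
np.save("p.npy",p)
print("scene check boss(255,225),12 (239,246):",proj(g,W(p,[[0,67,116],clock(0,54,100),[85,135,100],[-85,-135,100]])))
for c,z in (((263,238),113),((259,216),131),((256,193),151)):
    w=back(f,full(c),z)-W(p,[0,67,z])[0]; v=np.array([[np.cos(p[2]),np.sin(p[2])],[-np.sin(p[2]),np.cos(p[2])]])@w[:2]
    print("crank",z,np.hypot(*v),np.arctan2(-v[1],v[0]))
w=back(f,full((545,240)),144); print("handle top",w,"expected",W(p,[0,-68,144]))
print("dial axis",W(p,[0,67,100]))
E
```

```text
pose [ 5.46467614e+02 -3.81817677e+00  1.12035730e-01] 6.419174509720068 res 0.9795664458974898 0.6268010946818615
scene check boss(255,225),12 (239,246): [[253.12193318 223.59327952]
 [238.23472688 245.76282261]
 [257.90642385 272.58389021]
 [203.6564109  170.4217965 ]]
crank 113 26.508960964035058 0.6483527592554473
crank 131 30.17130985467339 0.5383867469447482
crank 151 33.86821749170144 0.47409573703623265
handle top [555.65634999 -70.14073638 144.        ] expected [[554.07011626 -71.39185482 144.        ]]
dial axis [[538.97691394  62.76177072 100.        ]]
```

```bash
python3 -m inch '[{"yaw":0.5},{"yaw":1},{"yaw":1},{"yaw":1},{"yaw":1},{"yaw":1},{"yaw":1},{"yaw":1},{"yaw":1},{"yaw":1},{"yaw":1},{"yaw":1}]' 30
python3 -m inch '[{"yaw":0.92},{}]'
cat >> h.py <<'E'
from scipy.spatial.transform import Rotation as Ro
def st():
    s=telemetry.state(); R=Ro.from_euler("xyz",s["ee_rot"],degrees=True).as_matrix(); return s,R
def shift(p,b,gz=0):
    "cm shift in tool axes to bring TCP to box point b (z = tcp z)"
    s,R=st(); return R.T@(W(p,b)[0]-s["ee_pos"])/10
E
python3 - <<'E'
from h import *
p=np.load("p.npy"); print(st()[0]["ee_rot"]); print(shift(p,clock(.53,30,235)), W(p,clock(.53,30,235)))
E
```

```text
[-1.79942037e+02 -2.52403285e-04  1.58525091e+02]
[-50.85678047 -32.03307522   0.07618352] [[566.39442808  50.58474652 235.        ]]invalid input
invalid input
```

```bash
python3 -m inch '[{"x":0,"y":0,"z":0,"yaw":0.5,"gripper":1}]' 30 ; python3 -m inch '[{"x":0,"y":0,"z":0,"yaw":0.5,"gripper":1}]'; python3 -m inch --help | head -20
```

```text
time_s: 0.28
ee_pos: [210.4, 534.9, 235.6]
ee_rot: [-180.0, 0.0, 156.0]
force: [0.0, 0.4, -0.6]
gripper_width: 91.0
time_s: 0.37
ee_pos: [210.5, 534.9, 235.7]
ee_rot: [-180.0, 0.0, 153.4]
force: [-0.4, 0.1, 0.1]
gripper_width: 91.5invalid input: not JSON, or not a number
```

```bash
python3 -m inch '[{"x":0,"y":0,"z":0,"yaw":1,"gripper":1},{"x":0,"y":0,"z":0,"yaw":1,"gripper":1},{"x":0,"y":0,"z":0,"yaw":1,"gripper":1},{"x":0,"y":0,"z":0,"yaw":1,"gripper":1},{"x":0,"y":0,"z":0,"yaw":1,"gripper":1},{"x":0,"y":0,"z":0,"yaw":1,"gripper":1},{"x":0,"y":0,"z":0,"yaw":1,"gripper":1},{"x":0,"y":0,"z":0,"yaw":1,"gripper":1},{"x":0,"y":0,"z":0,"yaw":1,"gripper":1},{"x":0,"y":0,"z":0,"yaw":1,"gripper":1},{"x":0,"y":0,"z":0,"yaw":1,"gripper":1},{"x":0,"y":0,"z":0,"yaw":0.42,"gripper":1}]'
python3 - <<'E'
from h import *
p=np.load("p.npy"); print(st()[0]["ee_rot"]); print(shift(p,clock(.53,30,235)), W(p,clock(.53,30,235)))
E
```

```text
time_s: 1.37
ee_pos: [210.5, 534.9, 235.7]
ee_rot: [-180.0, 0.0, 96.2]
force: [0.1, -0.7, -0.4]
gripper_width: 91.4
[-1.79987229e+02  2.33051964e-02  9.62218218e+01]
[-52.00862384  30.13459216   0.08575685] [[566.39442808  50.58474652 235.        ]]
```

```bash
python3 -m inch '[{"x":-1.5,"y":0.9,"z":0,"yaw":0,"gripper":1},{"x":-3,"y":1.7,"z":0,"yaw":0,"gripper":1},{"x":-3,"y":1.7,"z":0,"yaw":0,"gripper":1},{"x":-3,"y":1.7,"z":0,"yaw":0,"gripper":1},{"x":-3,"y":1.7,"z":0,"yaw":0,"gripper":1},{"x":-3,"y":1.7,"z":0,"yaw":0,"gripper":1},{"x":-3,"y":1.7,"z":0,"yaw":0,"gripper":1},{"x":-3,"y":1.7,"z":0,"yaw":0,"gripper":1},{"x":-3,"y":1.7,"z":0,"yaw":0,"gripper":1}]'
python3 -m inch '[{"x":-3,"y":1.7,"z":0,"yaw":0,"gripper":1},{"x":-3,"y":1.7,"z":0,"yaw":0,"gripper":1},{"x":-3,"y":1.7,"z":0,"yaw":0,"gripper":1},{"x":-3,"y":1.7,"z":0,"yaw":0,"gripper":1},{"x":-3,"y":1.8,"z":0,"yaw":0,"gripper":1},{"x":-3,"y":1.8,"z":0,"yaw":0,"gripper":1},{"x":-3,"y":1.8,"z":0,"yaw":0,"gripper":1},{"x":-3,"y":1.8,"z":0,"yaw":0,"gripper":1},{"x":-2.5,"y":1.6,"z":0,"yaw":0,"gripper":1},{"x":0,"y":0,"z":0,"yaw":0,"gripper":1},{"x":0,"y":0,"z":0,"yaw":0,"gripper":1}]'
python3 - <<'E'
from h import *
p=np.load("p.npy"); print(st()[0]["ee_rot"]); print(shift(p,clock(.53,30,143)))
f=cams.grab_frame("top"); g=cams.grab_frame("scene")
a=f["pixels"][120:220,190:320]; b=g["pixels"][140:300,140:320]
im=np.hstack([cv2.resize(a,(400,308),interpolation=2),cv2.resize(b,(347,308),interpolation=2)])
cv2.imwrite("pics/c2.png",im[:,:,::-1])
E
```

```text
time_s: 2.12
ee_pos: [383.7, 296.4, 235.9]
ee_rot: [180.0, -0.0, 96.4]
force: [-0.5, -0.1, 0.3]
gripper_width: 91.2
time_s: 3.03
ee_pos: [568.2, 50.9, 235.3]
ee_rot: [-179.9, -0.0, 96.3]
force: [-0.7, 0.5, -0.5]
gripper_width: 91.4
[-1.79935102e+02 -2.57250225e-02  9.62728543e+01]
[-0.01763044 -0.17107147  9.23163764]
```

View pics/c2.png

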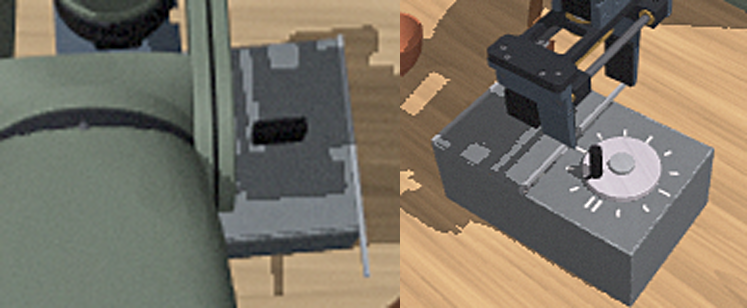

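The scene crop shows the gripper above the box with the dial clear. The crank's foot is at about full-frame (239.6,232.5), its top at (241.7,215.8) and the boss top at about (255,223.5).

Run:
```python
from h import *
p=np.load("p.npy"); g=cams.grab_frame("scene")
for a in (.4,.53,.65): print(a,proj(g,W(p,[clock(a,30,112),clock(a,30,151)])).round(1).tolist())
print(proj(g,W(p,[0,67,116])), back(g,(240.7,224.2),131), W(p,clock(.53,30,131)))
```

```text
0.4 [[240.9, 231.0], [240.3, 218.5]]
0.53 [[240.0, 229.8], [239.4, 217.2]]
0.65 [[239.3, 228.5], [238.7, 215.9]]
[[253.12193318 223.59327952]] [565.97206274  52.95421872 131.        ] [[566.39442808  50.58474652 131.        ]]
```

```bash
python3 -m inch '[{"x":0.1,"y":-0.1,"z":1,"yaw":0,"gripper":1},{"x":0,"y":0,"z":2,"yaw":0,"gripper":1},{"x":0,"y":0,"z":2,"yaw":0,"gripper":1},{"x":0,"y":0,"z":2,"yaw":0,"gripper":1},{"x":0,"y":0,"z":1.2,"yaw":0,"gripper":1},{"x":0,"y":0,"z":1,"yaw":0,"gripper":1},{"x":0,"y":0,"z":0,"yaw":0,"gripper":1}]'
python3 -m inch '[{"x":0,"y":0,"z":0,"yaw":0,"gripper":0},{"x":0,"y":0,"z":0,"yaw":0,"gripper":-0.4},{"x":0,"y":0,"z":0,"yaw":0,"gripper":-1},{"x":0,"y":0,"z":0,"yaw":0,"gripper":-1},{"x":0,"y":0,"z":0,"yaw":0,"gripper":-1},{"x":0,"y":0,"z":0,"yaw":0,"gripper":-1}]' 25
```

```text
time_s: 3.77
ee_pos: [564.8, 53.6, 141.6]
ee_rot: [-179.7, -0.0, 96.5]
force: [-1.4, -0.3, 0.2]
gripper_width: 91.4
time_s: 4.27
ee_pos: [566.9, 52.9, 144.4]
ee_rot: [179.9, -0.0, 96.4]
force: [-0.2, 0.2, 0.1]
gripper_width: 53.9
```

```bash
python3 -m inch '[{"x":0,"y":0,"z":0,"yaw":0,"gripper":-1},{"x":0,"y":0,"z":0,"yaw":0,"gripper":-1},{"x":0,"y":0,"z":0,"yaw":0,"gripper":-1},{"x":0,"y":0,"z":0,"yaw":0,"gripper":-1}]'
python3 - <<'E'
from h import *
p=np.load("p.npy"); s,R=st(); print(s); print(shift(p,[0,67,143]))
for a in range(24):
    t=np.radians(15*a); print(15*a, (3*np.cos(t)).round(2),(-3*np.sin(t)).round(2),end="; ")
E
```

```text
time_s: 4.6
ee_pos: [566.7, 52.9, 143.9]
ee_rot: [180.0, -0.0, 96.4]
force: [-0.1, -0.2, -0.2]
gripper_width: 27.5
{'time_s': 4.6, 'qpos': array([ 4.17462244e+00,  2.19623873e+01,  9.82383477e+01,  7.58252478e-03,
        5.97963703e+01, -2.25466054e+00]), 'qvel': array([ 0.10081939,  0.05505657, -0.09136208, -0.06703458,  0.10551277,
        0.00556014]), 'effort': array([-2.47785996e-03, -4.22264957e+01, -2.07644928e+01,  6.57309755e-02,
        3.95749079e-02,  1.63068275e-04]), 'ee_pos': array([566.72167417,  52.93164228, 143.94731883]), 'ee_rot': array([ 1.79996850e+02, -6.43439025e-03,  9.64254688e+01]), 'force': array([-0.08779548, -0.22379901, -0.18588573]), 'torque': array([-0.06322836,  0.02260945,  0.00439302]), 'gripper_width': 27.457383528684375}
[ 1.28732063 -2.64704311  0.09473092]
0 3.0 -0.0; 15 2.9 -0.78; 30 2.6 -1.5; 45 2.12 -2.12; 60 1.5 -2.6; 75 0.78 -2.9; 90 0.0 -3.0; 105 -0.78 -2.9; 120 -1.5 -2.6; 135 -2.12 -2.12; 150 -2.6 -1.5; 165 -2.9 -0.78; 180 -3.0 -0.0; 195 -2.9 0.78; 210 -2.6 1.5; 225 -2.12 2.12; 240 -1.5 2.6; 255 -0.78 2.9; 270 -0.0 3.0; 285 0.78 2.9; 300 1.5 2.6; 315 2.12 2.12; 330 2.6 1.5; 345 2.9 0.78;
```

```bash
python3 -m inch '[{"x":0,"y":0,"z":0,"yaw":0,"gripper":-1},{"x":0,"y":0,"z":0,"yaw":0,"gripper":-1},{"x":0,"y":0,"z":0,"yaw":0,"gripper":-1},{"x":0,"y":0,"z":0,"yaw":0,"gripper":-1}]'
```

```text
time_s: 4.93
ee_pos: [565.3, 53.0, 143.8]
ee_rot: [-179.8, -0.0, 96.4]
force: [-5.6, 0.4, 3.2]
gripper_width: 13.5
```

```bash
python3 -m inch '[{"x":-0.62,"y":-0.48,"z":0,"yaw":0,"gripper":-1},{"x":-0.48,"y":-0.62,"z":0,"yaw":0,"gripper":-1},{"x":-0.3,"y":-0.72,"z":0,"yaw":0,"gripper":-1},{"x":0,"y":0,"z":0,"yaw":0,"gripper":-1},{"x":0,"y":0,"z":0,"yaw":0,"gripper":-1}]'
python3 -m inch '[{"x":-0.1,"y":-0.78,"z":0,"yaw":0,"gripper":-1},{"x":0.1,"y":-0.78,"z":0,"yaw":0,"gripper":-1},{"x":0.3,"y":-0.72,"z":0,"yaw":0,"gripper":-1},{"x":0,"y":0,"z":0,"yaw":0,"gripper":-1},{"x":0,"y":0,"z":0,"yaw":0,"gripper":-1}]'
```

```text
time_s: 5.35
ee_pos: [549.3, 37.0, 143.8]
ee_rot: [-179.9, -0.0, 96.4]
force: [-2.8, 3.2, 1.2]
gripper_width: 13.3
time_s: 5.77
ee_pos: [525.5, 37.2, 143.9]
ee_rot: [-179.8, 0.0, 96.4]
force: [-3.1, 0.4, -0.4]
gripper_width: 13.1
```

```bash
python3 -m inch '[{"x":0.48,"y":-0.62,"z":0,"yaw":0,"gripper":-1},{"x":0.62,"y":-0.48,"z":0,"yaw":0,"gripper":-1},{"x":0.72,"y":-0.3,"z":0,"yaw":0,"gripper":-1},{"x":0.78,"y":-0.1,"z":0,"yaw":0,"gripper":-1},{"x":0,"y":0,"z":0,"yaw":0,"gripper":-1},{"x":0,"y":0,"z":0,"yaw":0,"gripper":-1}]'
python3 -m inch '[{"x":0.78,"y":0.1,"z":0,"yaw":0,"gripper":-1},{"x":0.72,"y":0.3,"z":0,"yaw":0,"gripper":-1},{"x":0.62,"y":0.48,"z":0,"yaw":0,"gripper":-1},{"x":0.48,"y":0.62,"z":0,"yaw":0,"gripper":-1},{"x":0,"y":0,"z":0,"yaw":0,"gripper":-1},{"x":0,"y":0,"z":0,"yaw":0,"gripper":-1}]'
python3 -m inch '[{"x":0.3,"y":0.72,"z":0,"yaw":0,"gripper":-1},{"x":0.1,"y":0.78,"z":0,"yaw":0,"gripper":-1},{"x":-0.1,"y":0.78,"z":0,"yaw":0,"gripper":-1},{"x":-0.3,"y":0.72,"z":0,"yaw":0,"gripper":-1},{"x":0,"y":0,"z":0,"yaw":0,"gripper":-1},{"x":0,"y":0,"z":0,"yaw":0,"gripper":-1}]'
python3 -m inch '[{"x":-0.48,"y":0.62,"z":0,"yaw":0,"gripper":-1},{"x":-0.62,"y":0.48,"z":0,"yaw":0,"gripper":-1},{"x":-0.72,"y":0.3,"z":0,"yaw":0,"gripper":-1},{"x":-0.78,"y":0.1,"z":0,"yaw":0,"gripper":-1},{"x":0,"y":0,"z":0,"yaw":0,"gripper":-1},{"x":0,"y":0,"z":0,"yaw":0,"gripper":-1}]'
```

```text
time_s: 6.27
ee_pos: [507.7, 62.3, 143.8]
ee_rot: [-179.8, -0.1, 96.4]
force: [-6.0, 1.7, 1.7]
gripper_width: 13.4
time_s: 6.77
ee_pos: [521.8, 90.1, 143.9]
ee_rot: [179.9, -0.1, 96.4]
force: [-1.3, 4.4, -0.7]
gripper_width: 13.4
time_s: 7.27
ee_pos: [552.5, 90.9, 143.9]
ee_rot: [179.9, 0.1, 96.4]
force: [-0.6, -6.7, -1.0]
gripper_width: 13.3
time_s: 7.77
ee_pos: [567.6, 67.6, 143.8]
ee_rot: [-179.8, -0.0, 96.4]
force: [-6.8, -3.3, 2.8]
gripper_width: 13.3
```

Run:
```python
from h import *
p=np.load("p.npy")
P=np.array([[565.3,53.0],[549.3,37.0],[525.5,37.2],[507.7,62.3],[521.8,90.1],[552.5,90.9],[567.6,67.6]])
for fixed in (0,1):
    r=least_squares(lambda q:np.hypot(*(P-q[:2]).T)-(30 if fixed else q[2]),[538,65,30]); c=r.x[:2]; print(r.x,r.fun.round(1))
np.save("c.npy",c)
d=P-c; print("deg",(np.degrees(p[2]-np.arctan2(d[:,1],d[:,0]))%360).round(1),"nominal 30 75 120 180 240 300 0")
print(W(p,[0,67,100]))
s,R=st(); print(s["qpos"])
```

```text
[537.67969163  64.69007623  30.04273695] [-0.1 -0.   0.   0.  -0.1  0.1  0. ]
[537.68943435  64.68435946  30.        ] [-0.   0.   0.1  0.1 -0.   0.1  0.1]
deg [ 29.4  73.7 120.3 181.9 244.4 305.9   0.9] nominal 30 75 120 180 240 300 0
[[538.97691394  62.76177072 100.        ]]
[ 5.63094025e+00  2.22694416e+01  9.77634473e+01  1.67175283e-02
  6.01841681e+01 -7.59984865e-01]
```

```bash
python3 -m inch '[{"x":-0.78,"y":-0.26,"z":0,"yaw":0,"gripper":-1},{"x":-0.72,"y":-0.3,"z":0,"yaw":0,"gripper":-1},{"x":-0.62,"y":-0.48,"z":0,"yaw":0,"gripper":-1},{"x":-0.48,"y":-0.62,"z":0,"yaw":0,"gripper":-1},{"x":-0.3,"y":-0.72,"z":0,"yaw":0,"gripper":-1},{"x":-0.1,"y":-0.78,"z":0,"yaw":0,"gripper":-1},{"x":0.1,"y":-0.78,"z":0,"yaw":0,"gripper":-1},{"x":0.3,"y":-0.72,"z":0,"yaw":0,"gripper":-1},{"x":0.48,"y":-0.62,"z":0,"yaw":0,"gripper":-1},{"x":0.62,"y":-0.48,"z":0,"yaw":0,"gripper":-1},{"x":0.72,"y":-0.3,"z":0,"yaw":0,"gripper":-1},{"x":0.78,"y":-0.1,"z":0,"yaw":0,"gripper":-1}]'
python3 -m inch '[{"x":0.78,"y":0.1,"z":0,"yaw":0,"gripper":-1},{"x":0.72,"y":0.3,"z":0,"yaw":0,"gripper":-1},{"x":0.62,"y":0.48,"z":0,"yaw":0,"gripper":-1},{"x":0.48,"y":0.62,"z":0,"yaw":0,"gripper":-1},{"x":0.3,"y":0.72,"z":0,"yaw":0,"gripper":-1},{"x":0.1,"y":0.78,"z":0,"yaw":0,"gripper":-1},{"x":-0.1,"y":0.78,"z":0,"yaw":0,"gripper":-1},{"x":-0.3,"y":0.72,"z":0,"yaw":0,"gripper":-1},{"x":-0.48,"y":0.62,"z":0,"yaw":0,"gripper":-1},{"x":-0.62,"y":0.48,"z":0,"yaw":0,"gripper":-1},{"x":-0.72,"y":0.3,"z":0,"yaw":0,"gripper":-1},{"x":-0.78,"y":0.1,"z":0,"yaw":0,"gripper":-1}]'
cat > ang.py <<'E'
from h import *
p=np.load("p.npy");c=np.load("c.npy");s,R=st();d=s["ee_pos"][:2]-c
a=p[2]-np.arctan2(d[1],d[0]);u=np.array([np.sin(p[2]-a),-np.cos(p[2]-a)])
F=s["force"][:2]
print("t %.2f deg %.1f r %.1f Ftan(cw) %.1f Frad %.1f w %.1f tcp %s"%(s["time_s"],np.degrees(a)%360,np.hypot(*d),F@u,F@d/np.hypot(*d),s["gripper_width"],s["ee_pos"].round(1)))
E
python3 ang.py
```

```text
time_s: 8.77
ee_pos: [507.6, 60.7, 144.0]
ee_rot: [180.0, 0.2, 96.5]
force: [4.7, -3.8, -6.4]
gripper_width: 13.2
time_s: 9.77
ee_pos: [566.9, 70.0, 143.9]
ee_rot: [-179.9, -0.2, 96.4]
force: [-0.3, 4.8, -3.2]
gripper_width: 13.4
t 9.77 deg 356.2 r 29.7 Ftan(cw) -4.7 Frad 0.6 w 13.4 tcp [566.9  70.  143.9]
```

```bash
python3 -m inch '[{"x":-0.78,"y":-0.1,"z":0,"yaw":0,"gripper":-1},{"x":-0.72,"y":-0.3,"z":0,"yaw":0,"gripper":-1},{"x":-0.62,"y":-0.48,"z":0,"yaw":0,"gripper":-1},{"x":-0.48,"y":-0.62,"z":0,"yaw":0,"gripper":-1},{"x":-0.3,"y":-0.72,"z":0,"yaw":0,"gripper":-1},{"x":-0.1,"y":-0.78,"z":0,"yaw":0,"gripper":-1},{"x":0.03,"y":-0.39,"z":0,"yaw":0,"gripper":-1},{"x":0.07,"y":-0.39,"z":0,"yaw":0,"gripper":-1},{"x":0.13,"y":-0.37,"z":0,"yaw":0,"gripper":-1},{"x":0.17,"y":-0.35,"z":0,"yaw":0,"gripper":-1},{"x":0,"y":0,"z":0,"yaw":0,"gripper":-1},{"x":0,"y":0,"z":0,"yaw":0,"gripper":-1}]'; python3 ang.py
```

```text
time_s: 10.77
ee_pos: [524.6, 37.6, 144.0]
ee_rot: [-179.9, -0.0, 96.4]
force: [0.8, -0.2, -2.9]
gripper_width: 13.6
t 10.77 deg 122.1 r 30.1 Ftan(cw) -0.8 Frad -0.2 w 13.6 tcp [524.6  37.6 144. ]
```

```bash
python3 -m inch '[{"x":-0.3,"y":0.72,"z":0,"yaw":0,"gripper":-1},{"x":-0.1,"y":0.78,"z":0,"yaw":0,"gripper":-1},{"x":0.1,"y":0.78,"z":0,"yaw":0,"gripper":-1},{"x":0.3,"y":0.72,"z":0,"yaw":0,"gripper":-1},{"x":0.48,"y":0.62,"z":0,"yaw":0,"gripper":-1},{"x":0.62,"y":0.48,"z":0,"yaw":0,"gripper":-1},{"x":0.72,"y":0.3,"z":0,"yaw":0,"gripper":-1},{"x":0.78,"y":0.1,"z":0,"yaw":0,"gripper":-1},{"x":0.78,"y":-0.1,"z":0,"yaw":0,"gripper":-1},{"x":0.72,"y":-0.3,"z":0,"yaw":0,"gripper":-1},{"x":0.62,"y":-0.48,"z":0,"yaw":0,"gripper":-1},{"x":0.48,"y":-0.62,"z":0,"yaw":0,"gripper":-1}]'; python3 ang.py
python3 -m inch '[{"x":0.3,"y":-0.72,"z":0,"yaw":0,"gripper":-1},{"x":0.1,"y":-0.78,"z":0,"yaw":0,"gripper":-1},{"x":-0.1,"y":-0.78,"z":0,"yaw":0,"gripper":-1},{"x":-0.3,"y":-0.72,"z":0,"yaw":0,"gripper":-1},{"x":-0.48,"y":-0.62,"z":0,"yaw":0,"gripper":-1},{"x":-0.62,"y":-0.48,"z":0,"yaw":0,"gripper":-1},{"x":-0.72,"y":-0.3,"z":0,"yaw":0,"gripper":-1},{"x":-0.78,"y":-0.1,"z":0,"yaw":0,"gripper":-1},{"x":-0.78,"y":0.1,"z":0,"yaw":0,"gripper":-1},{"x":-0.72,"y":0.3,"z":0,"yaw":0,"gripper":-1},{"x":-0.62,"y":0.48,"z":0,"yaw":0,"gripper":-1},{"x":-0.48,"y":0.62,"z":0,"yaw":0,"gripper":-1}]'; python3 ang.py
python3 -m inch '[{"x":-0.3,"y":0.72,"z":0,"yaw":0,"gripper":-1},{"x":-0.1,"y":0.78,"z":0,"yaw":0,"gripper":-1},{"x":0.03,"y":0.39,"z":0,"yaw":0,"gripper":-1},{"x":0.07,"y":0.39,"z":0,"yaw":0,"gripper":-1},{"x":0.13,"y":0.37,"z":0,"yaw":0,"gripper":-1},{"x":0.17,"y":0.35,"z":0,"yaw":0,"gripper":-1},{"x":0,"y":0,"z":0,"yaw":0,"gripper":-1},{"x":0,"y":0,"z":0,"yaw":0,"gripper":-1}]'; python3 ang.py
```

```text
time_s: 11.77
ee_pos: [551.0, 91.7, 143.9]
ee_rot: [179.9, 0.2, 96.5]
force: [-0.2, -7.3, -1.3]
gripper_width: 13.2
t 11.77 deg 302.5 r 30.1 Ftan(cw) 3.0 Frad -6.6 w 13.2 tcp [551.   91.7 143.9]
time_s: 12.77
ee_pos: [524.4, 37.4, 143.9]
ee_rot: [-179.8, -0.2, 96.3]
force: [0.3, 7.9, -1.3]
gripper_width: 13.0
t 12.77 deg 122.4 r 30.4 Ftan(cw) 3.2 Frad -7.2 w 13.0 tcp [524.4  37.4 143.9]
time_s: 13.43
ee_pos: [555.6, 40.8, 143.9]
ee_rot: [180.0, -0.0, 96.4]
force: [-2.0, 1.0, -1.5]
gripper_width: 13.2
t 13.43 deg 59.5 r 29.9 Ftan(cw) 1.0 Frad -2.0 w 13.2 tcp [555.6  40.8 143.9]
```

```bash
python3 -m inch '[{"x":-0.3,"y":-0.72,"z":0,"yaw":0,"gripper":-1},{"x":-0.1,"y":-0.78,"z":0,"yaw":0,"gripper":-1},{"x":0.1,"y":-0.78,"z":0,"yaw":0,"gripper":-1},{"x":0.3,"y":-0.72,"z":0,"yaw":0,"gripper":-1},{"x":0.48,"y":-0.62,"z":0,"yaw":0,"gripper":-1},{"x":0.62,"y":-0.48,"z":0,"yaw":0,"gripper":-1},{"x":0.36,"y":-0.15,"z":0,"yaw":0,"gripper":-1},{"x":0.36,"y":-0.15,"z":0,"yaw":0,"gripper":-1},{"x":0.39,"y":-0.05,"z":0,"yaw":0,"gripper":-1},{"x":0.39,"y":-0.05,"z":0,"yaw":0,"gripper":-1},{"x":0,"y":0,"z":0,"yaw":0,"gripper":-1},{"x":0,"y":0,"z":0,"yaw":0,"gripper":-1}]' >/dev/null; python3 ang.py
sed 's/$//' ang.py > chk.py; echo 'raise SystemExit(1 if F@u < -9 else 0)' >> chk.py
python3 -m inch '[{"x":0.13,"y":0.01,"z":0,"yaw":0,"gripper":-1},{"x":0.13,"y":0.01,"z":0,"yaw":0,"gripper":-1},{"x":0.13,"y":0.01,"z":0,"yaw":0,"gripper":-1}]' >/dev/null; python3 chk.py &&
python3 -m inch '[{"x":0.13,"y":0.02,"z":0,"yaw":0,"gripper":-1},{"x":0.13,"y":0.03,"z":0,"yaw":0,"gripper":-1},{"x":0.13,"y":0.03,"z":0,"yaw":0,"gripper":-1}]' >/dev/null; python3 chk.py &&
python3 -m inch '[{"x":0.12,"y":0.04,"z":0,"yaw":0,"gripper":-1},{"x":0.12,"y":0.04,"z":0,"yaw":0,"gripper":-1},{"x":0.12,"y":0.04,"z":0,"yaw":0,"gripper":-1}]' >/dev/null; python3 chk.py
```

```text
t 14.43 deg 181.5 r 30.3 Ftan(cw) 2.0 Frad -2.2 w 12.9 tcp [507.5  62.1 144. ]
t 14.68 deg 186.6 r 30.3 Ftan(cw) -2.5 Frad -1.7 w 13.5 tcp [507.4  64.8 143.9]
t 14.93 deg 194.9 r 30.3 Ftan(cw) -2.8 Frad -1.9 w 13.4 tcp [507.7  69.1 143.9]
t 15.18 deg 202.5 r 30.3 Ftan(cw) -2.8 Frad -1.1 w 13.4 tcp [508.6  73.1 143.9]
```

```bash
set -e
python3 -m inch '[{"x":0.12,"y":0.06,"z":0,"yaw":0,"gripper":-1},{"x":0.12,"y":0.06,"z":0,"yaw":0,"gripper":-1},{"x":0.12,"y":0.06,"z":0,"yaw":0,"gripper":-1}]' >/dev/null; python3 chk.py
python3 -m inch '[{"x":0.11,"y":0.07,"z":0,"yaw":0,"gripper":-1},{"x":0.11,"y":0.07,"z":0,"yaw":0,"gripper":-1},{"x":0.11,"y":0.07,"z":0,"yaw":0,"gripper":-1}]' >/dev/null; python3 chk.py
python3 -m inch '[{"x":0.1,"y":0.09,"z":0,"yaw":0,"gripper":-1},{"x":0.1,"y":0.09,"z":0,"yaw":0,"gripper":-1},{"x":0.1,"y":0.09,"z":0,"yaw":0,"gripper":-1}]' >/dev/null; python3 chk.py
python3 -m inch '[{"x":0.09,"y":0.1,"z":0,"yaw":0,"gripper":-1},{"x":0.09,"y":0.1,"z":0,"yaw":0,"gripper":-1},{"x":0.09,"y":0.1,"z":0,"yaw":0,"gripper":-1}]' >/dev/null; python3 chk.py
python3 -m inch '[{"x":0.07,"y":0.11,"z":0,"yaw":0,"gripper":-1},{"x":0.07,"y":0.11,"z":0,"yaw":0,"gripper":-1},{"x":0.07,"y":0.11,"z":0,"yaw":0,"gripper":-1}]' >/dev/null; python3 chk.py
python3 -m inch '[{"x":0.06,"y":0.12,"z":0,"yaw":0,"gripper":-1},{"x":0.06,"y":0.12,"z":0,"yaw":0,"gripper":-1},{"x":0.06,"y":0.12,"z":0,"yaw":0,"gripper":-1}]' >/dev/null; python3 chk.py
python3 -m inch '[{"x":0.04,"y":0.12,"z":0,"yaw":0,"gripper":-1},{"x":0.04,"y":0.12,"z":0,"yaw":0,"gripper":-1},{"x":0.04,"y":0.12,"z":0,"yaw":0,"gripper":-1}]' >/dev/null; python3 chk.py
python3 -m inch '[{"x":0.02,"y":0.13,"z":0,"yaw":0,"gripper":-1},{"x":0.03,"y":0.13,"z":0,"yaw":0,"gripper":-1},{"x":0.03,"y":0.13,"z":0,"yaw":0,"gripper":-1}]' >/dev/null; python3 chk.py
python3 -m inch '[{"x":0.01,"y":0.13,"z":0,"yaw":0,"gripper":-1},{"x":0.01,"y":0.13,"z":0,"yaw":0,"gripper":-1},{"x":0.01,"y":0.13,"z":0,"yaw":0,"gripper":-1}]' >/dev/null; python3 chk.py
python3 -m inch '[{"x":-0.01,"y":0.13,"z":0,"yaw":0,"gripper":-1},{"x":-0.01,"y":0.13,"z":0,"yaw":0,"gripper":-1},{"x":-0.01,"y":0.13,"z":0,"yaw":0,"gripper":-1}]' >/dev/null; python3 chk.py
```

```text
t 15.43 deg 210.1 r 30.3 Ftan(cw) -3.1 Frad -1.8 w 13.1 tcp [510.   76.8 143.9]
t 15.68 deg 217.7 r 30.3 Ftan(cw) -3.0 Frad -1.7 w 13.2 tcp [511.8  80.4 143.9]
t 15.93 deg 225.3 r 30.2 Ftan(cw) -2.0 Frad -0.8 w 12.9 tcp [514.1  83.7 143.9]
t 16.18 deg 232.9 r 30.3 Ftan(cw) -2.4 Frad -1.7 w 13.5 tcp [516.9  86.6 143.9]
t 16.43 deg 240.5 r 30.2 Ftan(cw) -3.1 Frad -1.8 w 13.5 tcp [520.   89.2 143.9]
t 16.68 deg 247.9 r 30.2 Ftan(cw) -2.6 Frad -1.2 w 13.4 tcp [523.3  91.2 143.9]
t 16.93 deg 255.3 r 30.2 Ftan(cw) -2.9 Frad -2.2 w 13.4 tcp [526.8  92.8 143.9]
t 17.18 deg 262.8 r 30.1 Ftan(cw) -2.7 Frad -3.6 w 13.5 tcp [530.6  94.  143.9]
t 17.43 deg 270.1 r 30.1 Ftan(cw) -2.7 Frad -3.4 w 13.3 tcp [534.4  94.6 143.9]
t 17.68 deg 277.6 r 30.1 Ftan(cw) -2.5 Frad -4.0 w 13.1 tcp [538.3  94.8 143.9]
```

```bash
set -e
python3 -m inch '[{"x":-0.02,"y":0.13,"z":0,"yaw":0,"gripper":-1},{"x":-0.03,"y":0.13,"z":0,"yaw":0,"gripper":-1},{"x":-0.03,"y":0.13,"z":0,"yaw":0,"gripper":-1}]' >/dev/null; python3 chk.py
python3 -m inch '[{"x":-0.04,"y":0.12,"z":0,"yaw":0,"gripper":-1},{"x":-0.04,"y":0.12,"z":0,"yaw":0,"gripper":-1},{"x":-0.04,"y":0.12,"z":0,"yaw":0,"gripper":-1}]' >/dev/null; python3 chk.py
python3 -m inch '[{"x":-0.06,"y":0.12,"z":0,"yaw":0,"gripper":-1},{"x":-0.06,"y":0.12,"z":0,"yaw":0,"gripper":-1},{"x":-0.06,"y":0.12,"z":0,"yaw":0,"gripper":-1}]' >/dev/null; python3 chk.py
python3 -m inch '[{"x":-0.07,"y":0.11,"z":0,"yaw":0,"gripper":-1},{"x":-0.07,"y":0.11,"z":0,"yaw":0,"gripper":-1},{"x":-0.07,"y":0.11,"z":0,"yaw":0,"gripper":-1}]' >/dev/null; python3 chk.py
```

```text
t 17.93 deg 284.8 r 30.1 Ftan(cw) -3.3 Frad -4.1 w 13.2 tcp [542.1  94.5 143.9]
t 18.18 deg 293.0 r 30.1 Ftan(cw) -1.1 Frad -4.7 w 13.3 tcp [546.3  93.5 143.9]
t 18.43 deg 295.4 r 30.1 Ftan(cw) -9.2 Frad -3.0 w 13.3 tcp [547.4  93.1 143.8]
```

```bash
python3 -m inch '[{"x":0,"y":0,"z":0,"yaw":0,"gripper":-1}]' >/dev/null; python3 ang.py
python3 -m inch '[{"x":-0.05,"y":0.08,"z":0,"yaw":0,"gripper":-1},{"x":0,"y":0,"z":0,"yaw":0,"gripper":-1}]' >/dev/null; python3 ang.py
python3 -m inch '[{"x":0.12,"y":-0.24,"z":0,"yaw":0,"gripper":-1},{"x":0,"y":0,"z":0,"yaw":0,"gripper":-1}]' >/dev/null; python3 ang.py
python3 -m inch '[{"x":0.1,"y":-0.24,"z":0,"yaw":0,"gripper":-1},{"x":0,"y":0,"z":0,"yaw":0,"gripper":-1}]' >/dev/null; python3 ang.py
```

```text
t 18.52 deg 295.2 r 30.1 Ftan(cw) -7.9 Frad -4.0 w 13.4 tcp [547.4  93.1 143.8]
t 18.68 deg 295.6 r 30.1 Ftan(cw) -9.0 Frad -3.8 w 13.5 tcp [547.6  93.1 143.8]
t 18.85 deg 294.2 r 30.1 Ftan(cw) -3.3 Frad -4.2 w 13.2 tcp [546.9  93.3 143.9]
t 19.02 deg 291.9 r 30.1 Ftan(cw) -0.0 Frad -4.5 w 13.1 tcp [545.7  93.7 143.9]
```

```bash
python3 -m inch '[{"x":0.1,"y":-0.24,"z":0,"yaw":0,"gripper":-1},{"x":0,"y":0,"z":0,"yaw":0,"gripper":-1}]' >/dev/null; python3 ang.py
python3 -m inch '[{"x":0.08,"y":-0.2,"z":0,"yaw":0,"gripper":-1},{"x":0,"y":0,"z":0,"yaw":0,"gripper":-1}]' >/dev/null; python3 ang.py
```

```text
t 19.18 deg 290.5 r 30.1 Ftan(cw) 4.2 Frad -5.3 w 13.0 tcp [545.   93.8 144. ]
t 19.35 deg 289.7 r 30.1 Ftan(cw) 8.4 Frad -6.2 w 13.6 tcp [544.6  94.  144. ]
```

```bash
python3 -m inch '[{"x":-0.12,"y":0.3,"z":0,"yaw":0,"gripper":-1},{"x":0,"y":0,"z":0,"yaw":0,"gripper":-1},{"x":0,"y":0,"z":0,"yaw":0,"gripper":0},{"x":0,"y":0,"z":0,"yaw":0,"gripper":0.3},{"x":0,"y":0,"z":0,"yaw":0,"gripper":0.3},{"x":0,"y":0,"z":0,"yaw":0,"gripper":0.3},{"x":0,"y":0,"z":0,"yaw":0,"gripper":0.3},{"x":0,"y":0,"z":0,"yaw":0,"gripper":0.3}]'
python3 -m inch '[{"x":0,"y":0,"z":-1,"yaw":0,"gripper":0.3},{"x":0,"y":0,"z":-1.5,"yaw":0,"gripper":0.3},{"x":0,"y":0,"z":-1.5,"yaw":0,"gripper":0.3},{"x":0,"y":0,"z":-1,"yaw":0,"gripper":0.3},{"x":0,"y":0,"z":-1,"yaw":0,"gripper":0.3},{"x":0,"y":0,"z":0,"yaw":0,"gripper":0.3}]'
python3 - <<'E'
from h import *
p=np.load("p.npy"); p[:2]+=np.load("c.npy")-W(p,[0,67,0])[0,:2]; np.save("p2.npy",p)
print(shift(p,[0,-68,138]))
g=cams.grab_frame("scene"); b=g["pixels"][140:300,140:320]; cv2.imwrite("pics/c3.png",cv2.resize(b,None,fx=3,fy=3,interpolation=2)[:,:,::-1])
E
```

```text
time_s: 20.02
ee_pos: [544.3, 94.4, 144.2]
ee_rot: [180.0, -0.0, 96.4]
force: [0.0, 0.1, 0.2]
gripper_width: 50.2
time_s: 20.52
ee_pos: [545.3, 94.3, 206.4]
ee_rot: [179.7, -0.0, 96.4]
force: [-0.1, -0.8, 0.8]
gripper_width: 59.2
[-16.35949263  -1.11778577   6.83136745]
```

View pics/c3.png

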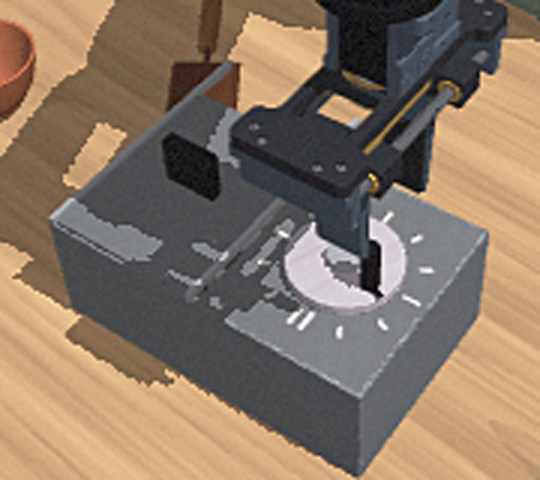

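Crop shows the released crank standing between 9 and 10, the handle upright at crop (190,165) and the hatch shut. Moving to the handle.

```bash
python3 -m inch '[{"x":-1.4,"y":-0.2,"z":0,"yaw":0,"gripper":0.3},{"x":-3,"y":-0.2,"z":0,"yaw":0,"gripper":0.3},{"x":-3,"y":-0.2,"z":0,"yaw":0,"gripper":0.3},{"x":-3,"y":-0.2,"z":0,"yaw":0,"gripper":0.3},{"x":-3,"y":-0.2,"z":0,"yaw":0,"gripper":0.3},{"x":-2,"y":0,"z":0,"yaw":0,"gripper":0.3},{"x":-1,"y":0,"z":0,"yaw":0,"gripper":0.3},{"x":0,"y":0,"z":0,"yaw":0,"gripper":0.3},{"x":0,"y":0,"z":0,"yaw":0,"gripper":0.3}]'
python3 -m inch '[{"x":0,"y":0,"z":1,"yaw":0,"gripper":0.3},{"x":0,"y":0,"z":2,"yaw":0,"gripper":0.3},{"x":0,"y":0,"z":1.5,"yaw":0,"gripper":0.3},{"x":0,"y":0,"z":1.2,"yaw":0,"gripper":0.3},{"x":0,"y":0,"z":0.9,"yaw":0,"gripper":0.3},{"x":0,"y":0,"z":0,"yaw":0,"gripper":0.3}]'
python3 -m inch '[{"x":0,"y":0,"z":0,"yaw":0,"gripper":-0.3},{"x":0,"y":0,"z":0,"yaw":0,"gripper":-1},{"x":0,"y":0,"z":0,"yaw":0,"gripper":-1},{"x":0,"y":0,"z":0,"yaw":0,"gripper":-1},{"x":0,"y":0,"z":0,"yaw":0,"gripper":-1},{"x":0,"y":0,"z":0,"yaw":0,"gripper":-1},{"x":0,"y":0,"z":0,"yaw":0,"gripper":-1},{"x":0,"y":0,"z":0,"yaw":0,"gripper":-1},{"x":0,"y":0,"z":0,"yaw":0,"gripper":-1}]' 25
```

```text
time_s: 21.32
ee_pos: [552.3, -69.6, 203.3]
ee_rot: [-179.9, -0.1, 96.4]
force: [0.3, 0.8, 1.2]
gripper_width: 59.1
time_s: 21.82
ee_pos: [551.0, -68.6, 135.5]
ee_rot: [-179.7, -0.1, 96.5]
force: [-0.4, 0.5, 0.3]
gripper_width: 59.4
time_s: 22.57
ee_pos: [552.6, -70.1, 138.1]
ee_rot: [180.0, -0.0, 96.4]
force: [-0.2, 0.1, 1.8]
gripper_width: 11.7
```

Gripped (11.7 mm). Now I'll slide along −x (tool −y): 30 mm, then a check, then the rest.

```bash
python3 -m inch '[{"x":0,"y":-0.3,"z":0,"yaw":0,"gripper":-1},{"x":0,"y":-0.3,"z":0,"yaw":0,"gripper":-1},{"x":0,"y":0,"z":0,"yaw":0,"gripper":-1}]' && python3 -m inch '[{"x":0,"y":-0.5,"z":0,"yaw":0,"gripper":-1},{"x":0,"y":-0.5,"z":0,"yaw":0,"gripper":-1},{"x":0,"y":-0.5,"z":0,"yaw":0,"gripper":-1},{"x":0,"y":-0.5,"z":0,"yaw":0,"gripper":-1},{"x":0,"y":0,"z":0,"yaw":0,"gripper":-1}]'
```

```text
time_s: 22.82
ee_pos: [546.4, -70.8, 138.1]
ee_rot: [180.0, 0.0, 96.4]
force: [0.6, -0.0, 0.8]
gripper_width: 12.1
time_s: 23.23
ee_pos: [525.3, -73.1, 138.1]
ee_rot: [-179.9, 0.0, 96.4]
force: [-1.5, 0.4, 2.7]
gripper_width: 12.2
```

```bash
python3 -m inch '[{"x":0,"y":-0.5,"z":0,"yaw":0,"gripper":-1},{"x":0,"y":-0.5,"z":0,"yaw":0,"gripper":-1},{"x":0,"y":-0.5,"z":0,"yaw":0,"gripper":-1},{"x":0,"y":-0.5,"z":0,"yaw":0,"gripper":-1},{"x":0,"y":-0.4,"z":0,"yaw":0,"gripper":-1},{"x":0,"y":-0.3,"z":0,"yaw":0,"gripper":-1},{"x":0,"y":-0.2,"z":0,"yaw":0,"gripper":-1},{"x":0,"y":-0.2,"z":0,"yaw":0,"gripper":-1},{"x":0,"y":0,"z":0,"yaw":0,"gripper":-1}]'
python3 -m inch '[{"x":0,"y":-0.2,"z":0,"yaw":0,"gripper":-1},{"x":0,"y":-0.2,"z":0,"yaw":0,"gripper":-1},{"x":0,"y":0,"z":0,"yaw":0,"gripper":-1},{"x":0,"y":0,"z":0,"yaw":0,"gripper":-1}]'
```

```text
time_s: 23.98
ee_pos: [495.5, -76.5, 138.1]
ee_rot: [-180.0, 0.0, 96.4]
force: [0.8, -0.9, 4.7]
gripper_width: 11.7
time_s: 24.32
ee_pos: [492.9, -76.8, 138.1]
ee_rot: [179.9, 0.0, 96.4]
force: [5.7, 0.6, 1.5]
gripper_width: 12.0
```

```bash
python3 -m inch '[{"x":0,"y":-0.2,"z":0,"yaw":0,"gripper":-1},{"x":0,"y":0,"z":0,"yaw":0,"gripper":-1},{"x":0,"y":0,"z":0,"yaw":0,"gripper":-1}]'
python3 -m inch '[{"x":0,"y":0,"z":0,"yaw":0,"gripper":0},{"x":0,"y":0,"z":0,"yaw":0,"gripper":0},{"x":0,"y":0,"z":0,"yaw":0,"gripper":0},{"x":0,"y":0,"z":0,"yaw":0,"gripper":0},{"x":0,"y":0,"z":0,"yaw":0,"gripper":0}]'
python3 -m inch '[{"x":0,"y":0,"z":-1,"yaw":0,"gripper":0},{"x":0,"y":0,"z":-2,"yaw":0,"gripper":0},{"x":0,"y":0,"z":-3,"yaw":0,"gripper":0},{"x":0,"y":0,"z":-3,"yaw":0,"gripper":0},{"x":0,"y":0,"z":-2,"yaw":0,"gripper":0},{"x":2,"y":0,"z":-1,"yaw":0,"gripper":0},{"x":4,"y":0,"z":0,"yaw":0,"gripper":0},{"x":4,"y":0,"z":0,"yaw":0,"gripper":0},{"x":4,"y":0,"z":0,"yaw":0,"gripper":0},{"x":4,"y":0,"z":0,"yaw":0,"gripper":0},{"x":4,"y":0,"z":0,"yaw":0,"gripper":0},{"x":4,"y":0,"z":0,"yaw":0,"gripper":0}]'
python3 -m inch '[{"x":4,"y":0,"z":0,"yaw":0,"gripper":0},{"x":4,"y":0,"z":0,"yaw":0,"gripper":0},{"x":2,"y":0,"z":0,"yaw":0,"gripper":0},{"x":0,"y":0,"z":0,"yaw":0,"gripper":0},{"x":0,"y":0,"z":0,"yaw":0,"gripper":0}]'
python3 - <<'E'
from h import *
f=cams.grab_frame("top"); cv2.imwrite("pics/end.png",f["pixels"][:,:,::-1])
p=np.load("p2.npy"); print(proj(f,W(p,[[0,-68,144],[-60,-68,144]])))
E
```

```text
time_s: 24.57
ee_pos: [492.8, -76.8, 138.1]
ee_rot: [179.6, 0.0, 96.4]
force: [9.6, 1.0, -2.0]
gripper_width: 11.8
time_s: 24.98
ee_pos: [489.1, -77.0, 137.5]
ee_rot: [-179.9, -0.0, 96.4]
force: [0.1, -0.5, -0.5]
gripper_width: 42.2
time_s: 25.98
ee_pos: [460.1, 183.0, 258.9]
ee_rot: [180.0, -0.0, 96.4]
force: [0.6, -0.7, -0.1]
gripper_width: 45.7
time_s: 26.4
ee_pos: [449.2, 281.1, 258.3]
ee_rot: [-180.0, 0.0, 96.6]
force: [0.4, 0.6, 0.6]
gripper_width: 45.5
[[280.13676933 160.68523845]
 [282.58828583 184.06728696]]
```

View pics/end.png

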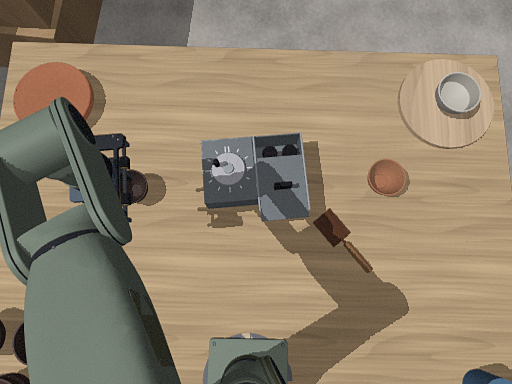

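The top view shows the hatch open, with the handle at about (284,185) against the predicted (282.6,184.1). The crank is between 9 and 10. The clay bowl at (388,177) and the tool are where they were, and the arm is clear.

```bash
python3 -c "
from workcell import env; print(env.job_done())"
```

```text
the job is handed in; nothing more can be done
None
```

The lockbox is open and I handed the job in at about 26.5 s of the 72 s allowed.

- **Numbers:** I held the crank and turned it clockwise, passing 4 twice and stopping there the third time, measured at 122° (4 is at 120°). Then I turned it anticlockwise, passing 2 once and stopping there the second time, at 59.5° (2 is at 60°).
- **Catch:** Turning slowly clockwise, the dial stopped dead at about 295°, between 9 and 10. It blocked both ways at 8–9 N on the crank, well under the 25 N limit.
- **Hatch:** I slid it about 60 mm to its hard stop, where the force rose to about 10 N without further movement, then let go and moved clear.

**Last checks:** The final top picture shows the handle within about 2 pixels of its predicted fully open position. The clay bowl and the wooden tool are where they started. The dark bowl is partly hidden under the raised arm, and what can be seen of it is in its first place; the gripper stayed high above it and nothing suggested contact. No check failed. The one disagreement was that my first camera estimate of the dial centre was about 2 mm off, and I corrected it from the measured crank circle.

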